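# Load the dish reader and hold its light flap at the balance point

## Robot

A 6-joint arm with a two-finger parallel gripper is mounted at the origin on the work surface. World frame = base frame: x ahead of the robot, y to its left, z up, the work surface at z = 0. Lengths are in m, angles in degrees, forces in N, time in s.
With the tool pointing down it reaches from about 0.25 to 0.725 m from the base axis. Payload 9.7 kg.
Tool frame: the origin (TCP) lies between the finger pads; the fingertips stand 25 mm ahead of it and the grasp point (between the pads) lies 6 mm ahead of it; z points along the fingers, y is the line along which they close (so a half turn about z gives the same grasp; the last joint's range is limited). The gripper opens to 85 mm and grips with 20 to 120 N. Pads are 22 mm wide; open, the fingers measure 114 mm over their backs; the gripper's body (76 mm by 85 mm) begins 54 mm behind the grasp point. The pads swing forward as they close: fully open they stand 13 mm farther back than shut.
Start: joints at [-64.515, 4.979, 10.078, 95.1, 0, 90], TCP at [0.237, -0.496, 0.256] pointing down, gripper open.
Joint ranges: [-179.16, 179.16], [-48.56, 103.87], [-65.8, 70.77], [-126.05, 130.52], [-82.76, 87.17], [-180, 180]. Speed limits (degrees/s): [127.2, 127.2, 147.25, 180, 180, 180].

## Interface

Orientations are given as [roll, pitch, yaw] about the fixed x, y, z axes, in that order (R = Rz(yaw) Ry(pitch) Rx(roll)).
In Python, from workcell import bot, camrig, order gives the robot as it stands (bot), with the cameras (camrig) and the job (order).
- The arm moves only by the shell command python3 drive.py 'ROWS' [FORCE]. ROWS is rows parted by semicolons, their numbers by spaces, 1 to 5 of them, each of 5 numbers: dx, dy, dz in m, then a turn about the tool's z in degrees, then the finger opening in m; each row is the pose to reach, as a shift and turn from the pose commanded when the command began, along the tool's axes at that moment; what a row does not reach only later rows make up. A row lasts 1/12 s, in which the tool goes at most 0.0417 m and 7.16 degrees, less where a joint would pass 70% of its speed; a pose out of reach is approached as far as the arm can. The fingers move at their own pace and stop on an object; FORCE is the grip in N (left out, the last holds). Time passes only in rows, so rows that do not move let the fingers close. It prints the time, the measured TCP pose, the force, the opening and the grip force at its end.
- bot.get_obs(): the state, without advancing time (a new reading comes with each control period).
- camrig.camera(name): name is "scene" or "top" or "wrist"; returns the picture (420x560x3 uint8, blue, green, red); there is no depth.
- camrig.camera_info(name): a dict with "mtx" (3x3 intrinsics, pixels), "extrinsics" (4x4, takes a point from camera to world coordinates). Camera axes: x right, y down, z forward; pixel columns grow to the right and rows downward; lengths in m; the calibration is good to about 2 mm. The wrist camera is an equidistant fisheye: a pixel r from the principal point sees the ray r / f radians off the axis. A picture is of the moment at which its call begins: read the wrist's pose just before it. camera_info takes no time and is no camera call; for the wrist camera it gives the pose at the moment of the call.
- order.job_done(): hands the job in; it is judged then, once.
The state is a dict: "time": time; "q": joint angles; "qd": joint speeds; "joint_efforts": joint torques, N m; "ee_pos": TCP position; "tcp_rot": TCP orientation; "wrist_force": force on the tool from outside, world axes, zero at the start; "torque": the same for the moment, N m; "opening": finger opening in m; "grasp_force": force on a finger pad.
Only numpy, scipy, OpenCV 4.12 (cv2) and the standard library are available. Lean on these libraries where they do the work, as an engineer would, in place of code of your own. Each camera call takes 0.05 s, during which the arm holds its last target. There are 200 camera calls.

## Task

Load the reader for a side-lit picture: set (do not drop) each of the two covered dishes on the bench flat into the well that fits it, the large dish in the large well and the small dish in the small one, while the light flap still leans back. Then swing the flap up by its bar to upright, its balance point where it would fall neither way, never letting it go over towards the dishes, and finish with the gripper still holding it there, with both dishes let go and lying in their wells. Leave everything else on the bench where it is.

Things in the scene. Friction and masses are not known exactly. Their poses are not given: they have to be found in the camera images.
- dish_large: large covered dish, a loose round disc 58 mm in diameter and 25 mm high, white cover over a clear base, about 50 g; origin at the centre of its underside, z up
- dish_small: small covered dish of the same kind, 40 mm in diameter and 25 mm high, about 30 g; origin at the centre of its underside, z up
- reader: beige dish reader, fixed, place and yaw vary: deck 145 (x) x 220 (y) x 12 mm high; origin at the centre of its underside. Two adapter blocks with wells stand on the deck, centred 22 mm to -x of the origin and 52 mm to either side in y (which is which varies). On its +x side (away from the robot) two posts, 82 mm high at y = +-101 mm, carry the flap's hinge along y
- well_large_floor (a point): centre of the floor of the large round well, 64 mm in diameter and 8 mm deep, in an adapter block 98 x 98 x 20 mm whose top is 32 mm above the bench (well floor 24 mm above the bench; a seated dish sticks 17 mm out of the block). Axes as the reader's
- well_small_floor (a point): centre of the floor of the small round well, 46 mm in diameter and 8 mm deep, in the other adapter block of the same size and height. Axes as the reader's
- flap (a joint): light flap: white panel 176 mm wide, 6 to 10 mm thick, reaching 88 mm from its hinge, a steel bail on its free edge, 250 g in all. Value = lean from upright, rad: 0 upright (the balance point), positive leans back to the reader's +x, away from the dishes, negative forward over them. Free hinge, no spring: it falls to a stop at +0.95 (where it rests at the start) or at -1.4
- flap_hinge (a point): middle of the flap's hinge axis, fixed on the reader 52.5 mm to +x of its origin and 70 mm above the bench; the axis runs along y. Axes as the reader's
- flap_bar (a point): middle of the bail's grip bar: round steel, 10 mm thick, parallel to the hinge, 130 mm from it. Free over 80 mm between two side arms (8 mm thick), with a 37 mm open window between bar and panel: pinch it from above, a finger on each side (closing along the reader's x); it may turn in the grip. The frame turns with the flap, z from hinge to bar
- bottle: small amber bottle, 32 mm across, 75 mm tall; bystander, loose, origin at the centre of its underside; leave it alone
- notes: white note block, 76 x 76 x 18 mm; bystander, loose, origin at the centre of its underside; leave it alone
- stapler: black stapler, 130 x 36 x 48 mm, lying along its own x; bystander, loose, origin at the centre of its underside; leave it alone
- mouse: black computer mouse, 100 x 58 x 32 mm; bystander, loose, origin at the centre of its underside; leave it alone
- pen_pot: dark round pen pot, 68 mm across, 95 mm tall, pens up to 150 mm; bystander, loose, origin at the centre of its underside; leave it alone
- scanner: hand scanner on a stand, foot 120 mm across, about 170 mm tall; bystander, loose, origin at the centre of its underside; leave it alone

How it is judged (in metres and radians):
On the way:
1. both dishes lie flat in their own wells, let go, the flap still leaning back (horizontal distance between dish_large and well_large_floor below 0.006 m and z of dish_large in the frame of well_large_floor below 0.0025 m and angle between each of dish_large, dish_small's own z axis and vertical below 0.08 rad and contact force between the fingers and dish_large below 0.05 N and horizontal distance between dish_small and well_small_floor below 0.006 m and z of dish_small in the frame of well_small_floor below 0.0025 m and contact force between the fingers and dish_small below 0.05 N and value of joint flap above 0.6 rad), for 0.2 s.
At the end, for the whole second after the job is handed in: The gripper's fingers hold the flap (contact over 0.3 N) still and upright within 0.09 rad (5 degrees), nothing else propping it; each dish lies let go in its own well, within 6 mm of its centre, within 2.5 mm of its floor and level within 0.08 rad (horizontal distance between dish_large and well_large_floor below 0.006 m and z of dish_large in the frame of well_large_floor below 0.0025 m and angle between each of dish_large, dish_small's own z axis and vertical below 0.08 rad and contact force between each of the fingers, flap and dish_large below 0.05 N and horizontal distance between dish_small and well_small_floor below 0.006 m and z of dish_small in the frame of well_small_floor below 0.0025 m and contact force between each of the fingers, flap and dish_small below 0.05 N and value of joint flap between -0.09 and 0.09 rad and velocity of joint flap between -0.1 and 0.1 rad/s and contact force between the fingers and flap above 0.3 N); the arm keeps its last pose, push and grip.
It fails at once if the flap goes over and falls towards the dishes (more than 0.5 rad forward) (value of joint flap below -0.5 rad).
It fails at once if the large dish is dropped (loose in the air, underside more than 70 mm above the bench) (height (world z) of dish_large above 0.07 m and contact force between the fingers and dish_large below 0.01 N).
It fails at once if the small dish is dropped (loose in the air, underside more than 70 mm above the bench) (height (world z) of dish_small above 0.07 m and contact force between the fingers and dish_small below 0.01 N).
It fails at once if one of the other things on the bench is moved more than 15 mm or tipped (distance of any of bottle, notes, stapler, mouse, pen_pot, scanner from where it was at the start of the episode above 0.015 m or angle between any of bottle, notes, stapler, mouse, pen_pot, scanner's own z axis and vertical above 0.3 rad).
It also fails if it takes over 61 s, if anything falls off the work surface, if the arm or the gripper's body presses on something with over 40 N, if the wrist force passes 120 N, or if a joint passes its speed limit or range.

## Working session

There is one attempt and no reset: what is moved stays moved. The work goes in short steps, Python scripts to look and compute and a shell command to move; the robot and the scene stay as the last step left them, time stands still between calls to the robot, and variables do not carry over. Pictures are saved under pics/ and viewed, at most 11 in all, crops included, and the job is handed in when it is done.

```bash
ls; mkdir -p pics
python3 - <<'E'
from workcell import bot, camrig, order
import cv2,numpy as np
o=bot.get_obs();print(o)
for n in("scene","top"):
    i=camrig.camera_info(n);print(n,np.round(i["mtx"],2).tolist(),np.round(i["extrinsics"],4).tolist())
    cv2.imwrite(f"pics/{n}0.png",camrig.camera(n))
E
```

```text
drive.py
pics
workcell.py
{'time': 0.0, 'q': array([-6.45150566e+01,  5.01180945e+00,  1.00330848e+01,  9.50990748e+01,
       -4.80332437e-04,  9.00000242e+01]), 'qd': array([ 3.62389228e-02,  1.27921069e-02, -1.63725431e-02,  7.28495630e-02,
       -6.42054838e-05, -8.10787523e-03]), 'joint_efforts': array([ 1.25582017e-03, -5.20383167e+01,  4.64807475e+01,  1.61452655e-02,
        1.11858000e-05,  2.44199285e-06]), 'ee_pos': array([ 0.23656293, -0.49630515,  0.25556397]), 'tcp_rot': array([-1.79922201e+02,  4.80364793e-04,  2.54849199e+01]), 'wrist_force': array([-0.42643698, -0.5194306 , -0.43750298]), 'torque': array([ 0.00852739, -0.01426085, -0.01502643]), 'grasp_force': 0.0, 'opening': 0.08573294239810099}
scene [[381.06, 0.0, 284.99], [0.0, 381.06, 205.66], [0.0, 0.0, 1.0]] [[0.6182, 0.4708, -0.6294, 1.2262], [0.786, -0.3657, 0.4985, -0.5636], [0.0045, -0.8028, -0.5962, 0.7869], [0.0, 0.0, 0.0, 1.0]]
top [[401.8, 0.0, 284.43], [0.0, 401.8, 209.93], [0.0, 0.0, 1.0]] [[-0.0024, -0.9837, 0.1796, 0.3643], [-0.9996, 0.0073, 0.0262, -0.0302], [-0.0271, -0.1794, -0.9834, 1.1561], [0.0, 0.0, 0.0, 1.0]]
```

View pics/top0.png

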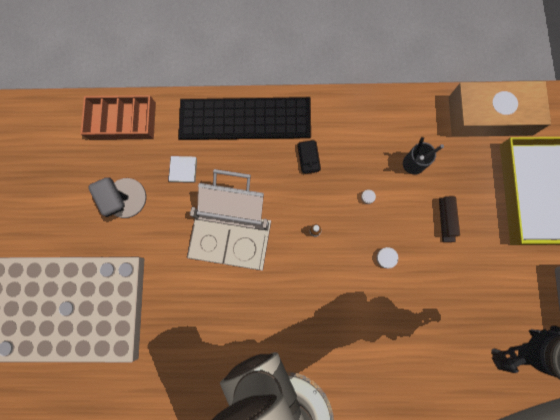

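View pics/scene0.png

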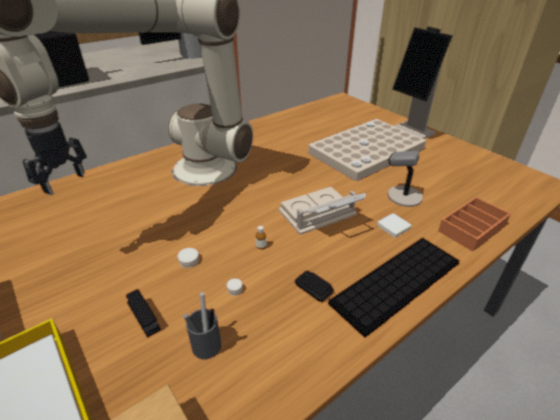

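The top view shows the large dish at (388,258) and the small dish at (369,197). The reader is near (230,240), with the small well at (208,243), the large well at (244,249) and the bar at (231,173). In the scene view the dishes are at (188,258) and (235,287).

```bash
cat > h.py <<'E'
from workcell import bot, camrig, order
import cv2,numpy as np
def rays(cam,uv,info=None):
    i=info or camrig.camera_info(cam);K=i["mtx"];T=np.array(i["extrinsics"]);uv=np.atleast_2d(np.float64(uv))
    x=(uv[:,0]-K[0][2])/K[0][0];y=(uv[:,1]-K[1][2])/K[1][1]
    if cam=="wrist":
        r=np.hypot(x,y)+1e-12;d=np.c_[x/r*np.sin(r),y/r*np.sin(r),np.cos(r)]
    else: d=np.c_[x,y,np.ones_like(x)]
    d/=np.linalg.norm(d,axis=1)[:,None]
    return T[:3,3],d@T[:3,:3].T
def plane(cam,uv,z,info=None):
    c,d=rays(cam,uv,info);return c+d*((z-c[2])/d[:,2])[:,None]
def tri(*cr):  # (c,d) pairs, returns point, residual
    A=np.zeros((3,3));b=np.zeros(3)
    for c,d in cr:
        P=np.eye(3)-np.outer(d,d);A+=P;b+=P@c
    p=np.linalg.solve(A,b);return p,[np.linalg.norm((np.eye(3)-np.outer(d,d))@(p-c)) for c,d in cr]
def blob(img,uv,R,vmin=150,smax=60):
    "centroid & area of pale blob nearest uv"
    h=cv2.cvtColor(img,cv2.COLOR_BGR2HSV);m=((h[...,2]>vmin)&(h[...,1]<smax)).astype(np.uint8)
    k=np.zeros_like(m);cv2.circle(k,tuple(int(v) for v in uv),R,1,-1);m&=k
    n,l,s,c=cv2.connectedComponentsWithStats(m);j=1+np.argmax(s[1:,4]);return c[j],s[j,4],(l==j)
E
python3 - <<'E'
from h import *
t=cv2.imread("pics/top0.png");s=cv2.imread("pics/scene0.png")
for n,a,b in(("L",(388,258),(188,256)),("S",(369,197),(235,286))):
    ca,A,_=blob(t,a,18);cb,B,_=blob(s,b,18)
    ra=rays("top",ca);rb=rays("scene",cb)
    print(n,ca,A,cb,B,plane("top",ca,.025),tri((ra[0],ra[1][0]),(rb[0],rb[1][0])))
for n,uv,z in(("sw",(208,243),.032),("lw",(244,249),.032),("bar",(231,173),.07+.13*np.cos(.95)),("postL",(194,212),.082),("postR",(265,226),.082),("scan",(126,198),0),("bottle",(316,230),.07),("mouse",(310,157),.03)):
    print(n,plane("top",uv,z)[0].round(4))
print(camrig.camera_info("wrist"))
E
```

```text
L [387.59939759 257.30421687] 332 [187.29508197 255.06557377] 244 [[ 0.43470564 -0.28702742  0.025     ]] (array([ 0.43406163, -0.28966149,  0.02120442]), [np.float64(0.0019497251813537198), np.float64(0.0019497251813538285)])
S [368.45774648 195.85915493] 142 [233.84313725 284.49019608] 153 [[ 0.61003645 -0.24100201  0.025     ]] (array([ 0.60993202, -0.24344481,  0.02101997]), [np.float64(0.001955107928658635), np.float64(0.001955107928658598)])
sw [0.4764 0.2153 0.032 ]
lw [0.4591 0.1133 0.032 ]
bar [0.6478 0.136  0.1456]
postL [0.5565 0.2456 0.082 ]
postR [0.5167 0.051  0.082 ]
scan [0.6149 0.4718 0.    ]
bottle [ 0.5065 -0.087   0.07  ]
mouse [ 0.7262 -0.0752  0.03  ]
{'mtx': array([[325.1922621 ,   0.        , 277.95433535],
       [  0.        , 325.1922621 , 212.59278024],
       [  0.        ,   0.        ,   1.        ]]), 'extrinsics': array([[ 4.30773393e-01, -8.56708824e-01, -2.83697506e-01,
         3.09126002e-01],
       [-9.02459616e-01, -4.09269612e-01, -1.34406200e-01,
        -4.61076667e-01],
       [-9.61790741e-04,  3.13924157e-01, -9.49447575e-01,
         3.73084230e-01],
       [ 0.00000000e+00,  0.00000000e+00,  0.00000000e+00,
         1.00000000e+00]])}
```

```bash
python3 drive.py '0.04 -0.012 0 0 0.085; 0.08 -0.024 0 0 0.085; 0.12 -0.036 0 0 0.085; 0.16 -0.048 0 0 0.085; 0.16 -0.048 0 0 0.085'; python3 drive.py '0 0 0 0 0.085; 0 0 0 0 0.085'
cat >> h.py <<'E'
def shot(name):
    i=camrig.camera_info("wrist");im=camrig.camera("wrist");cv2.imwrite(f"pics/{name}.png",im);np.savez(f"pics/{name}.npz",**i);return im,i
def load(name): return cv2.imread(f"pics/{name}.png"),dict(np.load(f"pics/{name}.npz"))
def proj(p,info):
    T=np.linalg.inv(info["extrinsics"]);q=T[:3,:3]@np.array(p)+T[:3,3];K=info["mtx"];h=np.hypot(q[0],q[1]);r=np.arctan2(h,q[2])
    return np.array([K[0][2]+K[0][0]*r*q[0]/h,K[1][2]+K[1][1]*r*q[1]/h])
E
python3 - <<'E'
from h import *
im,i=shot("w1");print(bot.get_obs()["ee_pos"])
print(proj((.434,-.289,.025),i),proj((.61,-.243,.025),i))
E
```

```text
time: 0.52
ee_pos: [0.3643, -0.3802, 0.256]
tcp_rot: [-179.9, -0.1, 25.8]
wrist_force: [-0.4, -0.4, 0.1]
opening: 0.0851
grasp_force: 0.0
time: 0.68
ee_pos: [0.3605, -0.3842, 0.256]
tcp_rot: [-180.0, 0.0, 25.5]
wrist_force: [-0.3, -0.0, 0.4]
opening: 0.0848
grasp_force: 0.0
[ 0.36000118 -0.3846439   0.25605025]
[227.33649522  84.73681358] [260.74864036 -64.33367771]
```

View pics/w1.png

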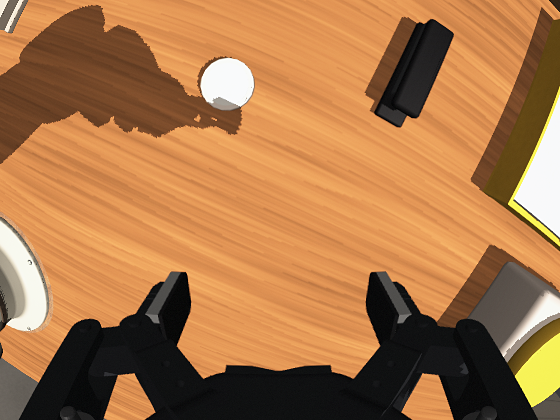

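The wrist picture shows the large dish at (227,84), where it was predicted.

```bash
python3 drive.py '0.03 -0.025 -0.0 0 0.085; 0.06 -0.05 0 0 0.085; 0.06 -0.05 0 0 0.085; 0.06 -0.05 0 0 0.085'
cat >> h.py <<'E'
def dish(name,guess,R,d=None):
    im,i=load(name);c,A,m=blob(im,proj(guess,i),R,140,60)
    # contour -> rays onto cover plane -> circle
    k=max(cv2.findContours(m.astype(np.uint8),cv2.RETR_EXTERNAL,cv2.CHAIN_APPROX_NONE)[0],key=cv2.contourArea)
    k=cv2.convexHull(k)[:,0];P=plane("wrist",k,guess[2],i)[:,:2].astype(np.float32);ct,r=cv2.minEnclosingCircle(P)
    M=cv2.moments(cv2.convexHull(P));return np.array([M["m10"],M["m01"]])/M["m00"],ct,r,c,i
def tri2(a,b):
    (c1,d1),(c2,d2)=rays("wrist",a[3],a[4]),rays("wrist",b[3],b[4]);return tri((c1,d1[0]),(c2,d2[0]))
E
python3 - <<'E'
from h import *
shot("w2");g=(.434,-.289,.025)
a,b=dish("w1",g,50),dish("w2",g,50);print(a[:4],b[:4],tri2(a,b));o=bot.get_obs();print(o["ee_pos"],o["tcp_rot"])
E
```

```text
time: 1.07
ee_pos: [0.3929, -0.3132, 0.2565]
tcp_rot: [180.0, -0.0, 25.5]
wrist_force: [-0.7, -0.8, 0.3]
opening: 0.0847
grasp_force: 0.0
(array([ 0.4348497, -0.2876993]), (0.43435046076774597, -0.2878020405769348), 0.02892262116074562, array([226.98486239,  83.64311927])) (array([ 0.43487004, -0.28765009]), (0.4347231984138489, -0.287506103515625), 0.028856365010142326, array([273.82657658, 138.15855856])) (array([ 0.43486566, -0.28766988,  0.02244475]), [np.float64(8.363360673164061e-05), np.float64(8.363360673155035e-05)])
[ 0.39261046 -0.31397762  0.25635124] [1.79978634e+02 1.20737165e-02 2.54643622e+01]
```

```bash
python3 drive.py '0.025 -0.003 0.03 0 0.085; 0.0495 -0.0055 0.06 0 0.085; 0.0495 -0.0055 0.1 0 0.075; 0.0495 -0.0055 0.14 0 0.075; 0.0495 -0.0055 0.16 0 0.075'; python3 drive.py '0 0 0.03 0 0.075; 0 0 0.05 0 0.075;0 0 0.065 0 0.075; 0 0 0.065 0 0.075; 0 0 0.065 0 0.075'
python3 - <<'E'
from h import *
shot("w3");o=bot.get_obs();print(o["ee_pos"],o["tcp_rot"])
E
```

```text
time: 1.53
ee_pos: [0.4331, -0.2875, 0.0912]
tcp_rot: [-179.8, 0.2, 25.4]
wrist_force: [-0.0, -0.0, -0.1]
opening: 0.0749
grasp_force: 0.0
time: 1.95
ee_pos: [0.4343, -0.2882, 0.0309]
tcp_rot: [-179.9, 0.1, 25.4]
wrist_force: [0.6, 0.1, 0.8]
opening: 0.0751
grasp_force: 0.0
[ 0.43506738 -0.28833496  0.03194041] [ 1.79981174e+02 -2.57883046e-03  2.53827422e+01]
```

View pics/w3.png

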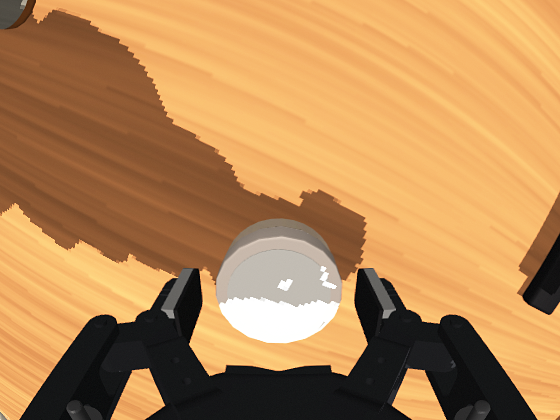

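The large dish is centred between the open pads at (279,290), with the pad tips near (200,270) and (358,270).

Run:
```python
from h import *
from scipy.spatial.transform import Rotation as Ro
i=load("w3")[1];o=bot.get_obs();R=Ro.from_euler("xyz",o["tcp_rot"],degrees=True).as_matrix()
for dz in(.008,.012,.016,.02,.025):print(dz,[proj(o["ee_pos"]+R@[sx*.011,.0375,dz],i).round() for sx in(1,-1)],[proj(o["ee_pos"]+R@[.011,-.0375,dz],i).round()])
```

```text
0.008 [array([365., 272.]), array([359., 312.])] [array([196., 272.])]
0.012 [array([363., 268.]), array([357., 308.])] [array([198., 268.])]
0.016 [array([361., 264.]), array([356., 303.])] [array([200., 264.])]
0.02 [array([359., 260.]), array([354., 299.])] [array([202., 260.])]
0.025 [array([357., 256.]), array([352., 293.])] [array([204., 256.])]
```

```bash
python3 drive.py '0 0 0.003 0 0.075; 0 0 0.003 0 0.075; 0 0 0.003 0 0.05; 0 0 0.003 0 0.05; 0 0 0.003 0 0.05' 25;  python3 drive.py '0 0 0 0 0.05; 0 0 0 0 0.05; 0 0 0 0 0.05'
```

```text
time: 2.42
ee_pos: [0.4357, -0.2874, 0.0292]
tcp_rot: [179.9, -0.0, 25.5]
wrist_force: [-1.4, -0.1, 5.8]
opening: 0.057
grasp_force: 26.7
time: 2.67
ee_pos: [0.4357, -0.2874, 0.0292]
tcp_rot: [179.9, -0.0, 25.5]
wrist_force: [-1.7, -0.7, 6.2]
opening: 0.057
grasp_force: 26.7
```

```bash
python3 drive.py '0 0 -0.03 0 0.05; 0 0 -0.07 7 0.05; 0 0 -0.11 14 0.05; 0 0 -0.15 21 0.05; 0 0 -0.17 28 0.05'; python3 drive.py '0 0 0 7 0.05; 0 0 0 8 0.05; 0 0 0 8 0.05';  python3 drive.py '-0.014 -0.038 0 0 0.05; -0.028 -0.076 0 0 0.05; -0.042 -0.114 0 0 0.05; -0.056 -0.152 0 0 0.05; -0.07 -0.19 0 0 0.05';  python3 drive.py '-0.014 -0.038 0 0 0.05; -0.028 -0.076 0 0 0.05; -0.042 -0.114 0 0 0.05; -0.056 -0.152 0 0 0.05; -0.07 -0.19 0 0 0.05'; python3 drive.py '0 0 0 0 0.05; 0 0 0 0 0.05; 0 0 0 0 0.05'
python3 - <<'E'
from h import *
shot("w4");o=bot.get_obs();print(o["ee_pos"],o["tcp_rot"])
E
```

```text
time: 3.08
ee_pos: [0.4362, -0.2875, 0.2035]
tcp_rot: [179.8, -0.3, -2.8]
wrist_force: [0.6, -0.1, -0.2]
opening: 0.057
grasp_force: 27.4
time: 3.33
ee_pos: [0.4353, -0.287, 0.1979]
tcp_rot: [-180.0, 0.0, -10.4]
wrist_force: [0.2, 0.5, 0.1]
opening: 0.057
grasp_force: 27.4
time: 3.75
ee_pos: [0.4, -0.0859, 0.1969]
tcp_rot: [-180.0, 0.1, -10.3]
wrist_force: [0.5, 0.3, -0.4]
opening: 0.0571
grasp_force: 27.4
time: 4.17
ee_pos: [0.363, -0.045, 0.1979]
tcp_rot: [-178.3, 0.1, -8.1]
wrist_force: [0.5, -0.4, 0.1]
opening: 0.0573
grasp_force: 27.4
time: 4.42
ee_pos: [0.3638, -0.0452, 0.1982]
tcp_rot: [-178.3, 0.0, -8.2]
wrist_force: [-0.1, -0.4, -0.6]
opening: 0.057
grasp_force: 27.4
[ 0.36383593 -0.04508177  0.19820378] [-1.78282166e+02  3.36469405e-02 -8.20891813e+00]
```

View pics/w4.png

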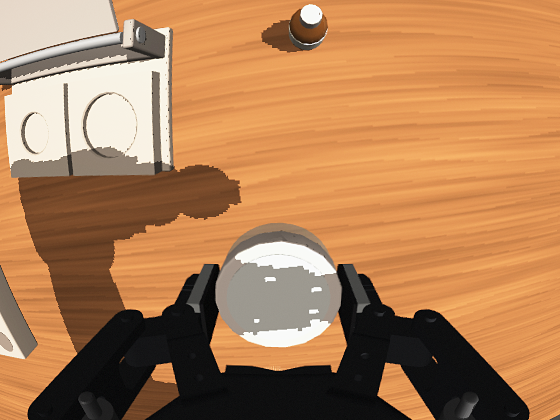

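The large dish is held level at (279,290), the large well shows at (110,125) and the small one at (35,132). The arm stopped short of its target, so I'll check the joints.

Run:
```python
from h import *
print(bot.get_obs()["q"].round(1))
```

```text
[ -8.3 -21.  -19.5  91.6   1.7 179.9]
```

Joint 6 is at its limit, so I'll use yaw near 79.5 instead, closing along the reader's x. That is also the yaw needed for the bar.

```bash
python3 drive.py '0 0 0 -7 0.05; 0 0 0 -14 0.05; 0 0 0 -21 0.05; 0 0 0 -28 0.05; 0 0 0 -35 0.05'; python3 drive.py '0 0 0 -7 0.05; 0 0 0 -14 0.05; 0 0 0 -21 0.05; 0 0 0 -28 0.05; 0 0 0 -35 0.05'; python3 drive.py '0 0 0 -7 0.05; 0 0 0 -14 0.05; 0 0 0 -18 0.05; 0 0 0 -18 0.05; 0 0 0 -18 0.05'
```

```text
time: 4.88
ee_pos: [0.3638, -0.0448, 0.1981]
tcp_rot: [-178.6, -1.0, 27.2]
wrist_force: [0.4, 0.5, -0.0]
opening: 0.057
grasp_force: 27.4
time: 5.3
ee_pos: [0.3638, -0.0448, 0.1982]
tcp_rot: [-179.4, -1.6, 62.2]
wrist_force: [-0.4, 0.5, -0.6]
opening: 0.0569
grasp_force: 27.4
time: 5.72
ee_pos: [0.3638, -0.0447, 0.1982]
tcp_rot: [-179.9, -1.7, 79.7]
wrist_force: [-1.3, -0.8, 0.0]
opening: 0.0568
grasp_force: 27.4
```

```bash
cat >> h.py <<'E'
from scipy.spatial.transform import Rotation as Ro
def delta(target):
    o=bot.get_obs();R=Ro.from_euler("xyz",o["tcp_rot"],degrees=True).as_matrix();return (R.T@(np.array(target)-o["ee_pos"])).round(4),o["ee_pos"].round(4),o["tcp_rot"].round(2)
E
python3 -c "
from h import *
print(delta((.41,.01,.21)),bot.get_obs()['q'].round(1))"
```

```text
(array([ 0.0624,  0.0357, -0.01  ]), array([ 0.3638, -0.0447,  0.1982]), array([-179.89,   -1.72,   79.69])) [ -8.2 -21.  -19.5  91.6   1.7  92.1]
```

```bash
python3 drive.py '0.031 0.018 -0.005 0 0.05; 0.062 0.036 -0.01 0 0.05; 0.062 0.036 -0.01 0 0.05; 0.062 0.036 -0.01 0 0.05'
python3 - <<'E'
from h import *
shot("w5");o=bot.get_obs();print(o["ee_pos"],o["tcp_rot"])
E
python3 drive.py '0.03 -0.02 -0.02 0 0.05; 0.055 -0.035 -0.04 0 0.05; 0.055 -0.035 -0.04 0 0.05; 0.055 -0.035 -0.04 0 0.05'
python3 - <<'E'
from h import *
shot("w6");o=bot.get_obs();print(o["ee_pos"],o["tcp_rot"])
a,b=load("w5")[0],load("w6")[0];cv2.imwrite("pics/w56.png",cv2.resize(np.hstack([a,b]),(800,300),interpolation=cv2.INTER_AREA))
for n in("w5","w6"):
  i=load(n)[1];print([proj(p,i).round() for p in((.459,.113,.032),(.476,.215,.032),(.648,.136,.1456))])
E
```

```text
time: 6.05
ee_pos: [0.4105, 0.0107, 0.2098]
tcp_rot: [-179.9, -1.7, 79.8]
wrist_force: [-0.1, -1.2, -0.2]
opening: 0.0568
grasp_force: 27.5
[0.40988434 0.01008373 0.20974263] [-179.84015935   -1.69759438   79.82078763]
time: 6.43
ee_pos: [0.3847, 0.0691, 0.2527]
tcp_rot: [180.0, -1.7, 79.9]
wrist_force: [0.2, -0.2, -0.3]
opening: 0.0569
grasp_force: 27.5
[0.38478823 0.06851651 0.25178055] [-179.94953511   -1.71641864   79.83316725]
[array([312.,  85.]), array([310., -19.]), array([560.,  32.])]
[array([340., 140.]), array([340.,  44.]), array([553., 104.])]
```

View pics/w56.png

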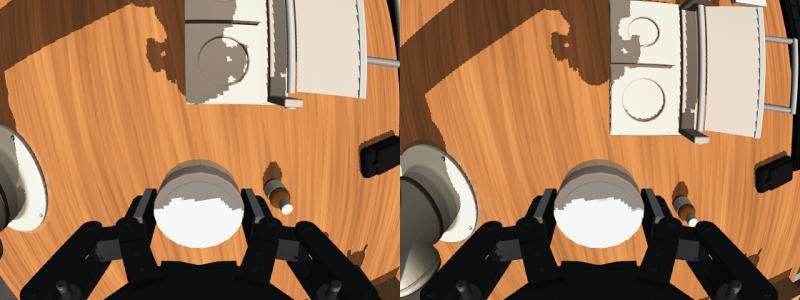

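In w6 (right half) the large well is at (340,138), the small well at (343,45) and the grip bar near (553,105). Next I'll fit the well rims from edge points cast onto the block top.

```bash
cat >> h.py <<'E'
def well(name,guess,r,z=.032):
    im,i=load(name);e=cv2.Canny(cv2.GaussianBlur(cv2.cvtColor(im,cv2.COLOR_BGR2GRAY),(3,3),0),25,60)
    u=proj(guess,i);vs,us=np.nonzero(e);k=np.hypot(us-u[0],vs-u[1])<70;uv=np.c_[us,vs][k]
    P=plane("wrist",uv,z,i)[:,:2];c=np.array(guess[:2],float)
    for g in(.010,.006,.004,.0025,.0015,.0015,.0015,.0015):   # gated least-squares circle of known radius
        d=P-c;R=np.hypot(*d.T);s=abs(R-r)<g;n=d[s]/R[s,None]
        c=c+np.linalg.lstsq(n,(R[s]-r),rcond=None)[0]
    d=P-c;R=np.hypot(*d.T);s=abs(R-r)<.0015
    ang=len(set((np.degrees(np.arctan2(*d[s].T[::-1]))//10).astype(int)))
    return c,s.sum(),ang,np.mean(R[s]),proj((*c,z),i),i
E
python3 - <<'E'
from h import *
for n,g,r in(("L",(.459,.113,.032),.032),("S",(.476,.215,.032),.023)):
    W=[]
    for s in("w4","w5","w6"):
        if n=="S" and s=="w5":continue
        w=well(s,g,r);print(n,s,w[0].round(4),*w[1:3],w[3].round(5));W.append(w)
    cd=[rays("wrist",w[4],w[5]) for w in W];print(tri(*[(c,d[0]) for c,d in cd]))
E
```

```text
L w4 [0.4604 0.1113] 239 36 0.03219
L w5 [0.459  0.1111] 223 29 0.03196
L w6 [0.4605 0.1122] 217 36 0.03194
(array([0.46005127, 0.11167775, 0.03115977]), [np.float64(0.0003921609506961412), np.float64(0.0010676211714488563), np.float64(0.0006934177476962367)])
S w4 [0.4777 0.2133] 90 28 0.02308
S w6 [0.4779 0.2149] 132 33 0.0231
(array([0.47814163, 0.21521608, 0.03013141]), [np.float64(0.0001950808783115488), np.float64(0.00019508087831149684)])
```

```bash
python3 -c "
from h import *
print(delta((.4604,.1127,.11)))"
```

```text
(array([0.0526, 0.0668, 0.1434]), array([0.3848, 0.0685, 0.2518]), array([-179.95,   -1.72,   79.83]))
```

```bash
python3 drive.py '0.018 0.022 0.02 0 0.05; 0.036 0.045 0.04 0 0.05; 0.0526 0.0668 0.065 0 0.05; 0.0526 0.0668 0.1 0 0.05; 0.0526 0.0668 0.13 0 0.05';python3 drive.py '0 0 0.0135 0 0.05; 0 0 0.0135 0 0.05; 0 0 0.0135 0 0.05'
python3 - <<'E'
from h import *
im,i=shot("w7");print(delta((.4604,.1127,.0532)))
print(proj((.4602,.1118,.032),i),proj((.4602,.1118,.106),i))
w=well("w7",(.4602,.1118,.032),.032);print(w[:4])
E
```

```text
time: 6.9
ee_pos: [0.4607, 0.1117, 0.1198]
tcp_rot: [-179.8, -1.6, 79.7]
wrist_force: [-0.9, 0.6, -0.8]
opening: 0.0568
grasp_force: 27.5
time: 7.15
ee_pos: [0.4599, 0.1119, 0.1089]
tcp_rot: [-179.8, -1.7, 79.7]
wrist_force: [0.9, 0.2, -0.1]
opening: 0.0573
grasp_force: 27.5
(array([-0.0013, -0.0002,  0.057 ]), array([0.4607, 0.1123, 0.1102]), array([-179.9 ,   -1.71,   79.76]))
[279.3696432  240.80762582] [279.40075022 302.22682575]
(array([0.46107077, 0.11394345]), np.int64(424), 34, np.float64(0.031901236778671314))
```

View pics/w7.png

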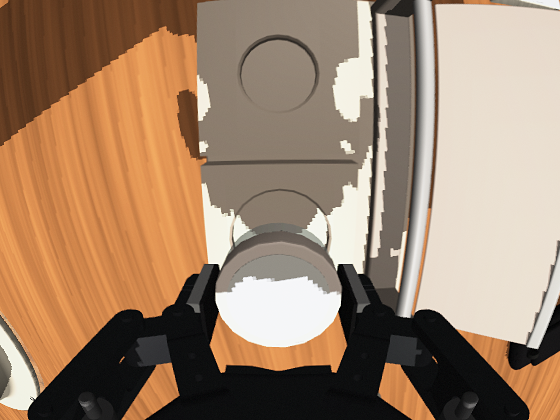

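The dish hangs above the large well, whose far rim shows at (279,190); the dish spans rows 248 to 347, and the small well is at (279,74). I'll compare their centres numerically.

Run:
```python
from h import *
im,i=load("w7")
print(well("w7",(.4779,.2145,.032),.023)[:4])
P=plane("wrist",[(279,347),(279,248),(279,252),(216,290),(342,290),(279,190)],.106,i);print(P.round(4))
print(plane("wrist",[(279,190),(231,232),(329,232)],.032,i).round(4))
# gated fit, only upper arc edges
e=cv2.Canny(cv2.GaussianBlur(cv2.cvtColor(im,cv2.COLOR_BGR2GRAY),(3,3),0),25,60)
g=cv2.cvtColor(im,cv2.COLOR_BGR2GRAY)
print("col279 rows",[(r,int(g[r,279])) for r in list(range(184,196))+list(range(226,258,2))+list(range(338,352,2))])
vs,us=np.nonzero(e[:232]);P=plane("wrist",np.c_[us,vs],.032,i)[:,:2]
from scipy.optimize import least_squares
R=np.hypot(*(P-[.4605,.1125]).T);Q=P[abs(R-.032)<.0035]
s=least_squares(lambda p:np.hypot(*(Q-p).T)-.032,[.4605,.1125],loss="soft_l1",f_scale=.0004);print(s.x,len(Q))
```

```text
(array([0.47884762, 0.21533468]), np.int64(328), 32, np.float64(0.02320108749859336))
[[0.4554 0.0861 0.106 ]
 [0.4646 0.1376 0.106 ]
 [0.4643 0.1358 0.106 ]
 [0.4339 0.1224 0.106 ]
 [0.4882 0.1127 0.106 ]
 [0.4689 0.1614 0.106 ]]
[[0.4659 0.145  0.032 ]
 [0.4304 0.1232 0.032 ]
 [0.4929 0.112  0.032 ]]
col279 rows [(184, 127), (185, 126), (186, 125), (187, 127), (188, 115), (189, 77), (190, 96), (191, 126), (192, 126), (193, 126), (194, 125), (195, 125), (226, 110), (228, 111), (230, 112), (232, 90), (234, 91), (236, 94), (238, 96), (240, 100), (242, 159), (244, 145), (246, 143), (248, 142), (250, 142), (252, 143), (254, 130), (256, 144), (338, 246), (340, 245), (342, 245), (344, 243), (346, 251), (348, 165), (350, 168)]
[0.46094886 0.11383132] 329
```

In this one image the dish and the large well are concentric to within about 0.5 mm, so I'll go straight down.

```bash
python3 drive.py '-0.0005 0 0.02 0 0.05; -0.0011 0 0.04 0 0.05; -0.0013 0 0.048 0 0.05; -0.0014 0 0.051 0 0.05; -0.0014 0 0.051 0 0.05';python3 drive.py '-0.0001 0 0.002 0 0.05; -0.0001 0 0.004 0 0.05; -0.0001 0 0.004 0 0.05; -0.0001 0 0.004 0 0.05'
python3 -c "
from h import *
print(delta((.4607,.1123,.0532)))"
```

```text
time: 7.62
ee_pos: [0.4607, 0.1132, 0.0594]
tcp_rot: [-179.9, -1.7, 79.8]
wrist_force: [-0.1, -1.0, -0.2]
opening: 0.057
grasp_force: 27.5
time: 7.95
ee_pos: [0.4607, 0.1135, 0.0553]
tcp_rot: [-179.9, -1.7, 79.9]
wrist_force: [0.4, -0.4, -0.4]
opening: 0.0567
grasp_force: 27.5
(array([-0.0012,  0.0002,  0.002 ]), array([0.4607, 0.1135, 0.0553]), array([-179.94,   -1.74,   79.86]))
```

```bash
python3 drive.py '-0.001 0 0.001 0 0.05; -0.001 0 0.001 0 0.05; -0.001 0 0.0015 0 0.05; -0.001 0 0.0015 0 0.05'; python3 drive.py '0 0 0.0005 0 0.05; 0 0 0.001 0 0.05; 0 0 0.001 0 0.05'
```

```text
time: 8.28
ee_pos: [0.4605, 0.1126, 0.0536]
tcp_rot: [-179.9, -1.7, 79.9]
wrist_force: [-0.1, 0.2, 4.1]
opening: 0.057
grasp_force: 27.8
time: 8.53
ee_pos: [0.4605, 0.1128, 0.0533]
tcp_rot: [-180.0, -1.8, 79.9]
wrist_force: [-3.2, 1.9, 10.2]
opening: 0.0569
grasp_force: 28.3
```

Contact is at the expected height. Now I'll open to 70 mm and retreat straight up.

```bash
python3 drive.py '0 0 -0.001 0 0.072; 0 0 -0.001 0 0.072; 0 0 -0.001 0 0.072; 0 0 -0.001 0 0.072'; python3 drive.py '0.0005 0 -0.02 0 0.072; 0.001 0 -0.05 0 0.072; 0.002 0 -0.09 0 0.072; 0.003 0 -0.13 0 0.072; 0.004 0 -0.15 0 0.072'
python3 drive.py '-0.04 0 0 0 0.085; -0.07 0 0 0 0.085; -0.07 0 0 0 0.085; -0.07 0 0 0 0.085'
python3 - <<'E'
from h import *
im,i=shot("w8");print(delta((.61,-.242,.2)),bot.get_obs()["q"].round(1))
print(dish("w8",(.461,.1125,.049),60)[:4],well("w8",(.461,.1125,.032),.032)[:4],well("w8",(.4785,.215,.032),.023)[:4])
E
```

```text
time: 8.87
ee_pos: [0.4601, 0.1124, 0.053]
tcp_rot: [-179.9, -1.7, 79.9]
wrist_force: [-0.3, -0.4, -0.4]
opening: 0.072
grasp_force: 0.0
time: 9.28
ee_pos: [0.4611, 0.112, 0.2078]
tcp_rot: [179.9, -1.8, 79.9]
wrist_force: [0.0, -0.1, 0.9]
opening: 0.0719
grasp_force: 0.0
time: 9.62
ee_pos: [0.448, 0.042, 0.2012]
tcp_rot: [-179.9, -1.7, 79.7]
wrist_force: [0.2, -0.2, -0.8]
opening: 0.0848
grasp_force: 0.0
(array([-0.2514,  0.2099, -0.0069]), array([0.4481, 0.0428, 0.2011]), array([-179.9 ,   -1.73,   79.77])) [  4.5  -9.8 -10.3  89.1   1.7 104.7]
(array([0.46100622, 0.11276676]), (0.4602406322956085, 0.11300607025623322), 0.0506671741604805, array([279.005118  , 125.81376173])) (array([0.46047943, 0.1137209 ]), np.int64(337), 36, np.float64(0.03227914950148597)) (array([0.4784926 , 0.21506106]), np.int64(132), 26, np.float64(0.022992738171283104))
```

View pics/w8.png

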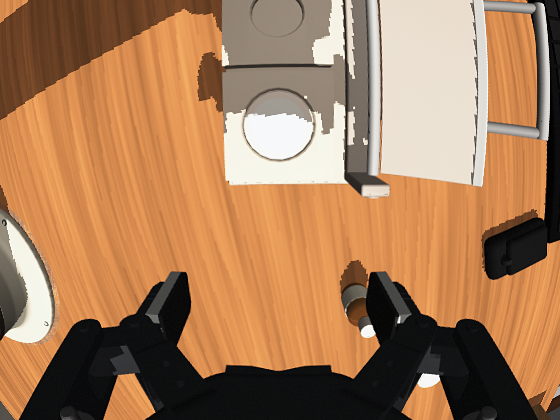

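The large dish lies in its well at (279,125), with an even gap all round. On to the small dish.

```bash
python3 drive.py '-0.03 0.021 -0.003 0 0.085; -0.06 0.042 -0.006 0 0.085; -0.09 0.063 -0.01 0 0.085; -0.12 0.084 -0.01 0 0.085; -0.15 0.105 -0.01 0 0.085'; python3 drive.py '-0.03 0.021 0 0 0.085; -0.06 0.042 0 0 0.085; -0.09 0.063 0 0 0.085; -0.12 0.084 0 0 0.085; -0.15 0.105 0 0 0.085'; python3 drive.py '0 0 0 0 0.085;0 0 0 0 0.085;0 0 0 0 0.085'
python3 -c "
from h import *
shot('w9')"
python3 drive.py '0.035 0 0 0 0.085; 0.035 0 0 0 0.085;0.035 0 0 0 0.085;0.035 0 0 0 0.085'
python3 - <<'E'
from h import *
shot("w10");g=(.61,-.242,.025);a,b=dish("w9",g,50),dish("w10",g,50);print(a[:4],b[:4],tri2(a,b));print(delta((*b[0],.029)))
E
```

```text
time: 10.08
ee_pos: [0.5261, -0.124, 0.2063]
tcp_rot: [-179.9, -1.7, 79.9]
wrist_force: [0.1, -0.2, -0.2]
opening: 0.0849
grasp_force: 0.0
time: 10.5
ee_pos: [0.6032, -0.29, 0.201]
tcp_rot: [-179.9, -1.7, 79.9]
wrist_force: [1.2, 0.2, 0.7]
opening: 0.085
grasp_force: 0.0
time: 10.75
ee_pos: [0.6023, -0.2884, 0.201]
tcp_rot: [-179.8, -1.8, 79.9]
wrist_force: [-0.0, -0.2, -0.1]
opening: 0.0852
grasp_force: 0.0
time: 11.13
ee_pos: [0.6081, -0.2538, 0.2039]
tcp_rot: [-180.0, -1.7, 80.0]
wrist_force: [0.5, 0.2, 0.2]
opening: 0.0852
grasp_force: 0.0
(array([ 0.61044179, -0.24112947]), (0.6103208065032959, -0.24116817116737366), 0.019929522648453712, array([278.67307692, 151.05288462])) (array([ 0.61054717, -0.24109058]), (0.6106428503990173, -0.24106551706790924), 0.01984369568526745, array([278.53925926, 187.5237037 ])) (array([ 0.61050152, -0.24122176,  0.02320141]), [np.float64(3.321891405674238e-05), np.float64(3.321891405626937e-05)])
(array([0.0083, 0.0002, 0.175 ]), array([ 0.6081, -0.2544,  0.2037]), array([-179.96,   -1.7 ,   79.92]))
```

```bash
python3 drive.py '0.003 0 0.04 0 0.07; 0.006 0 0.08 0 0.065; 0.007 0 0.12 0 0.065; 0.008 0 0.15 0 0.065; 0.008 0 0.165 0 0.065'; python3 drive.py '0 0 0.005 0 0.065;0 0 0.006 0 0.065;0 0 0.006 0 0.065;0 0 0.006 0 0.065'; python3 -c "
from h import *
print(delta((.6105,-.2411,.033)))"
```

```text
time: 11.6
ee_pos: [0.6078, -0.2415, 0.0334]
tcp_rot: [-179.6, -1.8, 79.8]
wrist_force: [0.3, -0.5, 1.4]
opening: 0.0648
grasp_force: 0.0
time: 11.93
ee_pos: [0.6111, -0.2426, 0.0343]
tcp_rot: [179.9, -1.7, 79.8]
wrist_force: [-1.2, -0.2, 0.5]
opening: 0.0649
grasp_force: 0.0
(array([ 0.0014, -0.0008,  0.0013]), array([ 0.6111, -0.2426,  0.0343]), array([179.93,  -1.68,  79.84]))
```

```bash
python3 drive.py '0.0015 0 0.001 0 0.065; 0.0015 0 0.001 0 0.06; 0.0015 0 0.001 0 0.03; 0.0015 0 0.001 0 0.03; 0.0015 0 0.001 0 0.03' 25; python3 drive.py '0 0 0 0 0.03;0 0 0 0 0.03;0 0 0 0 0.03;0 0 0 0 0.03'
```

```text
time: 12.35
ee_pos: [0.6107, -0.2406, 0.032]
tcp_rot: [-180.0, -1.7, 79.9]
wrist_force: [-1.1, 0.5, 4.2]
opening: 0.0393
grasp_force: 25.1
time: 12.68
ee_pos: [0.6107, -0.2406, 0.032]
tcp_rot: [-180.0, -1.7, 79.9]
wrist_force: [-1.6, 0.9, 5.3]
opening: 0.0387
grasp_force: 25.2
```

```bash
python3 drive.py '0.001 0 -0.03 0 0.03; 0.002 0 -0.07 0 0.03; 0.003 0 -0.11 0 0.03; 0.004 0 -0.15 0 0.03; 0.005 0 -0.17 0 0.03'; python3 drive.py '0.035 -0.0175 0 0 0.03; 0.07 -0.035 0 0 0.03; 0.105 -0.0525 0 0 0.03; 0.14 -0.07 0 0 0.03; 0.175 -0.0875 0 0 0.03'; python3 drive.py '0.035 -0.0175 0 0 0.03; 0.07 -0.035 0 0 0.03; 0.105 -0.0525 0 0 0.03; 0.14 -0.07 0 0 0.03; 0.175 -0.0875 0 0 0.03';python3 drive.py '0.035 -0.0175 0 0 0.03; 0.065 -0.035 0 0 0.03; 0.065 -0.035 0 0 0.03; 0.065 -0.035 0 0 0.03'; python3 -c "
from h import *
print(delta((.4785,.215,.112)))"
```

```text
time: 13.1
ee_pos: [0.6113, -0.241, 0.2068]
tcp_rot: [179.8, -1.7, 79.9]
wrist_force: [0.4, -0.6, -0.1]
opening: 0.0389
grasp_force: 25.4
time: 13.52
ee_pos: [0.5545, -0.0516, 0.2065]
tcp_rot: [-179.9, -1.7, 79.8]
wrist_force: [0.9, -0.3, -0.3]
opening: 0.0388
grasp_force: 25.4
time: 13.93
ee_pos: [0.4991, 0.1361, 0.2122]
tcp_rot: [-179.9, -1.7, 79.8]
wrist_force: [1.7, 0.4, 1.6]
opening: 0.0388
grasp_force: 25.4
time: 14.27
ee_pos: [0.4763, 0.2062, 0.214]
tcp_rot: [-179.9, -1.7, 80.1]
wrist_force: [0.8, -0.4, -1.4]
opening: 0.0386
grasp_force: 25.4
(array([0.006 , 0.0008, 0.1023]), array([0.4763, 0.2062, 0.214 ]), array([-179.9 ,   -1.72,   80.05]))
```

```bash
python3 drive.py '0.003 0.0005 0.04 0 0.03; 0.006 0.001 0.08 0 0.03; 0.006 0.001 0.1 0 0.03; 0.006 0.001 0.1 0 0.03; 0.006 0.001 0.1 0 0.03'
python3 - <<'E'
from h import *
im,i=shot("w11");d,p,_=delta((.4785,.215,.056));print(d,p)
z=p[2]-.032+.025
e=cv2.Canny(cv2.GaussianBlur(cv2.cvtColor(im,cv2.COLOR_BGR2GRAY),(3,3),0),25,60)
c=proj((p[0],p[1],z),i);print("tcp cover px",c)
from scipy.optimize import least_squares
def fit(z,r,g,rows,gate):
    vs,us=np.nonzero(e);P=plane("wrist",np.c_[us,vs],z,i)[:,:2];k=(vs>rows[0])&(vs<rows[1]);R=np.hypot(*(P-g).T);Q=P[k&(abs(R-r)<gate)]
    s=least_squares(lambda q:np.hypot(*(Q-q).T)-r,g,loss="soft_l1",f_scale=.0003);return s.x.round(4),len(Q),np.sum(abs(s.fun)<.0006)
print("dish",fit(z,.02,p[:2],(200,400),.004),"well",fit(.032,.023,np.array([.4785,.215]),(100,240),.004))
g=im[140:400,130:430];cv2.imwrite("pics/w11c.png",cv2.resize(g,None,fx=1.8,fy=1.8))
E
```

```text
time: 14.68
ee_pos: [0.4793, 0.2123, 0.114]
tcp_rot: [-179.8, -1.6, 79.8]
wrist_force: [1.1, -0.0, 0.6]
opening: 0.0393
grasp_force: 25.4
[ 0.0002 -0.0019  0.0596] [0.48   0.2127 0.1156]
tcp cover px [280.21353632 297.98643141]
dish (array([0.4799, 0.2126]), 500, np.int64(114)) well (array([0.4783, 0.2165]), 282, np.int64(55))
```

View pics/w11c.png

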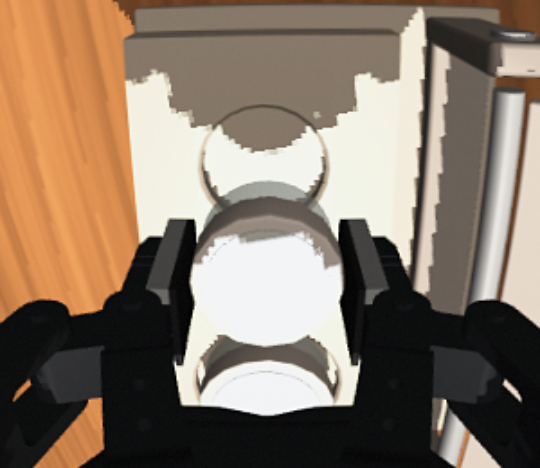

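The crop shows the small dish at (267,270) held above the small well, whose rim spans columns 200 to 330 with its far edge at row 105. The seated large dish is just behind it.

Run:
```python
from h import *
im,i=load("w11");tx=np.array([.177,.984]);ty=np.array([.984,-.177])
f=lambda u,v:(130+u/1.8,140+v/1.8)
P=plane("wrist",[f(265,105),f(200,165),f(330,165)],.032,i)[:,:2];print("well tx",P@tx,"ty",P@ty)
for z in(.1086,):
    D=plane("wrist",[f(267,346),f(267,197),f(190,275),f(343,275)],z,i)[:,:2];print("dish tx",D@tx,"ty",D@ty)
print("well c tx,ty",P[0]@tx-.023,(P[1]+P[2])@ty/2,"dish",(D[0]+D[1])@tx/2,(D[2]+D[3])@ty/2)
```

```text
well tx [0.32067615 0.29794035 0.29801522] ty [0.43294076 0.40900224 0.45683265]
dish tx [0.27472922 0.31802439 0.29671739 0.29679926] ty [0.4338488  0.43381387 0.41474988 0.45264723]
well c tx,ty 0.2976761514764546 0.4329174424214539 dish 0.2963768031904038 0.43369855945474295
```

```bash
python3 drive.py '0.0005 -0.0008 0.02 0 0.03; 0 -0.0008 0.04 0 0.03; -0.0003 -0.0008 0.05 0 0.03; -0.0004 -0.0008 0.055 0 0.03; -0.0004 -0.0008 0.055 0 0.03'; python3 drive.py '0 0 0.001 0 0.03;0 0 0.002 0 0.03;0 0 0.002 0 0.03;0 0 0.002 0 0.03';python3 -c "
from h import *
print(delta((.4783,.215,.056)))"
```

```text
time: 15.15
ee_pos: [0.479, 0.2146, 0.0598]
tcp_rot: [-179.9, -1.7, 79.8]
wrist_force: [0.4, -0.5, -0.8]
opening: 0.0388
grasp_force: 25.4
time: 15.48
ee_pos: [0.4791, 0.215, 0.0581]
tcp_rot: [-180.0, -1.8, 79.9]
wrist_force: [-0.1, -0.1, -1.1]
opening: 0.0392
grasp_force: 25.4
(array([-0.0002, -0.0008,  0.0021]), array([0.4791, 0.215 , 0.0581]), array([-179.95,   -1.75,   79.86]))
```

```bash
python3 drive.py '0 -0.0005 0.001 0 0.03;0 -0.0005 0.0015 0 0.03;0 -0.0005 0.002 0 0.03;0 -0.0005 0.002 0 0.03'; python3 drive.py '0 0 0.0005 0 0.03;0 0 0.001 0 0.03;0 0 0.001 0 0.03'
```

```text
time: 15.82
ee_pos: [0.4783, 0.215, 0.0559]
tcp_rot: [-179.9, -1.7, 79.9]
wrist_force: [-2.1, -1.2, 5.5]
opening: 0.0391
grasp_force: 26.1
time: 16.07
ee_pos: [0.4784, 0.215, 0.0559]
tcp_rot: [-179.9, -1.7, 79.9]
wrist_force: [-5.3, -2.1, 13.3]
opening: 0.0387
grasp_force: 27.1
```

```bash
python3 drive.py '0 0 -0.001 0 0.055;0 0 -0.001 0 0.055;0 0 -0.001 0 0.055;0 0 -0.001 0 0.055'; python3 drive.py '0.0005 0 -0.02 0 0.055; 0.001 0 -0.05 0 0.055; 0.002 0 -0.09 0 0.055; 0.003 0 -0.13 0 0.055; 0.004 0 -0.16 0 0.055'; python3 drive.py '-0.03 0.02 -0.015 0 0.055; -0.06 0.04 -0.03 0 0.055; -0.09 0.06 -0.045 0 0.055; -0.12 0.08 -0.045 0 0.055; -0.14 0.08 -0.045 0 0.055';  python3 drive.py '0 0 0 0 0.055; 0 0 0 0 0.055;0 0 0 0 0.055'
python3 - <<'E'
from h import *
im,i=shot("w12");print(delta((.647,.132,.2)))
for n,g in(("L",(.4605,.1125,.049)),("S",(.4783,.215,.049)),("bar",(.647,.132,.1456))):print(n,proj(g,i))
print(well("w12",(.4605,.1125,.032),.032)[:4],well("w12",(.4783,.215,.032),.023)[:4])
E
```

```text
time: 16.4
ee_pos: [0.4783, 0.215, 0.0552]
tcp_rot: [-179.9, -1.7, 79.9]
wrist_force: [-0.4, 0.9, -0.2]
opening: 0.0551
grasp_force: 0.0
time: 16.82
ee_pos: [0.4785, 0.2141, 0.2185]
tcp_rot: [-180.0, -1.8, 79.9]
wrist_force: [1.3, -0.1, 0.1]
opening: 0.055
grasp_force: 0.0
time: 17.23
ee_pos: [0.5345, 0.0582, 0.2561]
tcp_rot: [-180.0, -1.7, 79.8]
wrist_force: [-0.4, 0.1, 0.2]
opening: 0.0548
grasp_force: 0.0
time: 17.48
ee_pos: [0.5323, 0.0613, 0.2559]
tcp_rot: [-179.9, -1.7, 79.8]
wrist_force: [0.4, -0.2, 0.4]
opening: 0.0551
grasp_force: 0.0
(array([0.0876, 0.1007, 0.0585]), array([0.5323, 0.0617, 0.256 ]), array([-179.9 ,   -1.73,   79.89]))
L [201.08047837 159.02728971]
S [198.83253758  58.47478285]
bar [414.97728453 107.94804432]
(array([0.45981412, 0.11190917]), np.int64(132), 27, np.float64(0.032006515250196495)) (array([0.47806747, 0.21637653]), np.int64(110), 29, np.float64(0.023140958322686388))
```

View pics/w12.png

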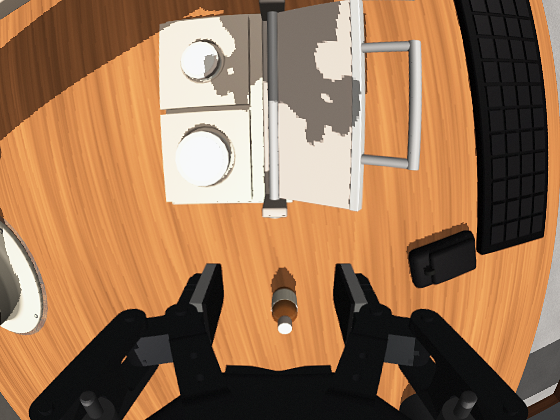

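Both dishes sit in their wells at (203,158) and (200,60). The flap leans back, and the bar runs down column 415 from row 40 to row 168. One more view will give its height.

```bash
python3 drive.py '0.013 0.03 0.01 0 0.055; 0.025 0.06 0.02 0 0.055; 0.035 0.09 0.03 0 0.055; 0.035 0.09 0.03 0 0.055;0.035 0.09 0.03 0 0.055'; python3 drive.py '0 0 0 0 0.055; 0 0 0 0 0.055'
cat > bar.py <<'E'
from h import *
ry=np.array([.173,.985,0])
def bar(name,mid):
    im,i=load(name);h=cv2.cvtColor(im,cv2.COLOR_BGR2HSV);m=(h[...,1]<75)&(h[...,2]>70)
    C=[];E=[]
    a,b=[proj(np.array(mid)+s*.036*ry,i) for s in(1,-1)]
    for t in np.linspace(0,1,60):
        u=a+(b-a)*t;r=int(round(u[1]));c0=int(round(u[0]))
        cs=np.nonzero(m[r,c0-14:c0+15])[0]
        if 4<len(cs)<26:C.append((c0-14+cs.mean(),r,len(cs)))
    C=np.array(C);l=np.polyfit(C[:,1],C[:,0],2);
    rows=np.arange(max(0,int(a[1])-40),int(b[1])+40)
    ok=[r for r in rows if m[r,int(round(np.polyval(l,r)))]]
    return l,C,(min(ok),max(ok)),i
E
python3 - <<'E'
from bar import *
shot("w13");g=np.array([.647,.132,.1456]);B={}
for n in("w12","w13"):
    l,C,(r0,r1),i=bar(n,g);ends=[(np.polyval(l,r),r) for r in(r0,r1)];P=plane("wrist",ends,.1456,i);print(n,len(C),C[:,2].mean(),ends,P.round(4).tolist(),(np.linalg.norm(P[0]-P[1])).round(4),P.mean(0).round(4))
    B[n]=(l,i,P.mean(0))
# triangulate at the middle
cr=[]
for n in B:
    l,i,M=B[n];v=proj(M,i)[1];c,d=rays("wrist",[(np.polyval(l,v),v)],i);cr.append((c,d[0]))
p,r=tri(*cr);print("bar mid",p,r);print(delta(p))
E
```

```text
time: 17.95
ee_pos: [0.6276, 0.0819, 0.2242]
tcp_rot: [-179.7, -1.7, 80.0]
wrist_force: [-0.5, -1.0, -0.1]
opening: 0.055
grasp_force: 0.0
time: 18.12
ee_pos: [0.6267, 0.081, 0.2281]
tcp_rot: [-180.0, -1.7, 79.9]
wrist_force: [-0.1, -0.9, 0.4]
opening: 0.0549
grasp_force: 0.0
w12 60 11.716666666666667 [(np.float64(414.6960706155441), np.int64(40)), (np.float64(412.6535846386539), np.int64(169))] [[0.656, 0.1835, 0.1456], [0.6396, 0.0864, 0.1456]] 0.0984 [0.6478 0.135  0.1456]
w13 60 13.95 [(np.float64(297.260674147929), np.int64(74)), (np.float64(295.5670015496536), np.int64(229))] [[0.6563, 0.1831, 0.1456], [0.6388, 0.0851, 0.1456]] 0.0995 [0.6476 0.1341 0.1456]
bar mid [0.64733792 0.13463099 0.14693465] [np.float64(0.0003759641036721883), np.float64(0.00037596410367223774)]
(array([0.0541, 0.0109, 0.0832]), array([0.6267, 0.0808, 0.2285]), array([179.99,  -1.75,  79.89]))
```

The bar's middle is at (0.6474, 0.134, 0.147) against an expected height of 0.1456, and its direction matches the reader's yaw. I'll descend and grip.

```bash
python3 drive.py '0.025 0.005 0 0 0.04; 0.05 0.01 0.01 0 0.04; 0.053 0.011 0.04 0 0.04; 0.053 0.011 0.06 0 0.04; 0.053 0.011 0.06 0 0.04'; python3 drive.py '0 0 0.007 0 0.04; 0 0 0.014 0 0.04; 0 0 0.014 0 0.04; 0 0 0.014 0 0.04';  python3 -c "
from h import *
print(delta((.6474,.1335,.154)))"
```

```text
time: 18.58
ee_pos: [0.6457, 0.1327, 0.1651]
tcp_rot: [-179.6, -1.6, 79.9]
wrist_force: [-0.5, -0.4, -1.0]
opening: 0.0399
grasp_force: 0.0
time: 18.92
ee_pos: [0.6478, 0.1326, 0.1557]
tcp_rot: [-180.0, -1.7, 79.8]
wrist_force: [1.0, 0.1, -0.4]
opening: 0.0399
grasp_force: 0.0
(array([ 0.0008, -0.0005,  0.0017]), array([0.6478, 0.1326, 0.1557]), array([-179.97,   -1.75,   79.83]))
```

```bash
python3 drive.py '0 0 0.001 0 0.02; 0 0 0.001 0 0.005; 0 0 0.001 0 0.005; 0 0 0.001 0 0.005; 0 0 0.001 0 0.005' 30; python3 drive.py '0 0 0 0 0.005; 0 0 0 0 0.005; 0 0 0 0 0.005'; python3 -c "
from h import *
print(delta((.6474,.1335,.154)))"
```

```text
time: 19.33
ee_pos: [0.6475, 0.1328, 0.1542]
tcp_rot: [-179.9, -1.7, 79.9]
wrist_force: [-3.3, -0.7, 4.7]
opening: 0.0089
grasp_force: 29.5
time: 19.58
ee_pos: [0.6476, 0.1329, 0.1542]
tcp_rot: [-179.9, -1.7, 79.9]
wrist_force: [-3.7, -0.0, 6.0]
opening: 0.0091
grasp_force: 29.6
(array([ 0.0006, -0.0003,  0.0003]), array([0.6476, 0.1329, 0.1542]), array([-179.92,   -1.73,   79.86]))
```

The bar is gripped. Now I'll follow the 130 mm arc in two stages.

```bash
python3 drive.py '0.0003 -0.008 -0.0102 0 0.005; 0.0006 -0.0171 -0.0195 0 0.005; 0.0008 -0.027 -0.0279 0 0.005; 0.001 -0.0377 -0.0352 0 0.005; 0.0012 -0.0492 -0.0415 0 0.005'; python3 drive.py '0 0 0 0 0.005; 0 0 0 0 0.005'; python3 drive.py '0.0001 -0.0119 -0.005 0 0.005; 0.0002 -0.0243 -0.0089 0 0.005; 0.0003 -0.0371 -0.0114 0 0.005; 0.0003 -0.0474 -0.0126 0 0.005; 0.0003 -0.0474 -0.0126 0 0.005'; python3 drive.py '0 0 0 0 0.005; 0 0 0 0 0.005'
```

```text
time: 20.0
ee_pos: [0.6001, 0.1409, 0.1971]
tcp_rot: [179.8, -1.7, 79.8]
wrist_force: [6.0, -6.2, 6.8]
opening: 0.0086
grasp_force: 29.4
time: 20.17
ee_pos: [0.6, 0.1409, 0.1974]
tcp_rot: [179.8, -1.7, 79.8]
wrist_force: [4.9, -5.0, 9.3]
opening: 0.0093
grasp_force: 31.7
time: 20.58
ee_pos: [0.5516, 0.1492, 0.2092]
tcp_rot: [180.0, -1.7, 79.8]
wrist_force: [-0.5, -7.7, 7.1]
opening: 0.0083
grasp_force: 32.4
time: 20.75
ee_pos: [0.5528, 0.149, 0.2091]
tcp_rot: [180.0, -1.7, 79.8]
wrist_force: [0.3, -6.5, 8.3]
opening: 0.0085
grasp_force: 32.6
```

```bash
python3 drive.py '0 -0.005 -0.0002 0 0.005; 0 -0.0093 -0.0003 0 0.005; 0 -0.0093 -0.0003 0 0.005; 0 -0.0093 -0.0003 0 0.005'; python3 drive.py '0 0 0 0 0.005; 0 0 0 0 0.005;0 0 0 0 0.005'
python3 - <<'E'
from h import *
o=bot.get_obs();p=o["ee_pos"]
im,i=shot("w14");sc=camrig.camera("scene");cv2.imwrite("pics/scene1.png",sc)
rx=np.array([.985,-.174])
hinge=np.array([.4697,.1635])+.0745*rx
print("lean est from wells:",(p[:2]-hinge)@rx, "from arc:",.1057+(p[:2]-[.6476,.1329])@rx,p)
k=camrig.camera_info("scene");T=np.linalg.inv(k["extrinsics"]);q=T[:3,:3]@np.r_[hinge,.1]+T[:3,3];u=(k["mtx"]@q/q[2])[:2].astype(int);print(u)
c=sc[u[1]-60:u[1]+60,u[0]-60:u[0]+60];a=cv2.resize(c,(420,420),interpolation=cv2.INTER_CUBIC)
cv2.imwrite("pics/end.png",np.hstack([im[:,:380],a]))
E
```

```text
time: 21.08
ee_pos: [0.5436, 0.1506, 0.2092]
tcp_rot: [180.0, -1.7, 79.8]
wrist_force: [-0.2, -6.3, 7.2]
opening: 0.0087
grasp_force: 32.6
time: 21.33
ee_pos: [0.5438, 0.1506, 0.2092]
tcp_rot: [180.0, -1.7, 79.8]
wrist_force: [-0.9, -6.8, 7.4]
opening: 0.0088
grasp_force: 32.7
lean est from wells: 0.0007230181979774999 from arc: 0.0004044426979775695 [0.54382658 0.1505939  0.2092441 ]
[328 195]
```

View pics/end.png

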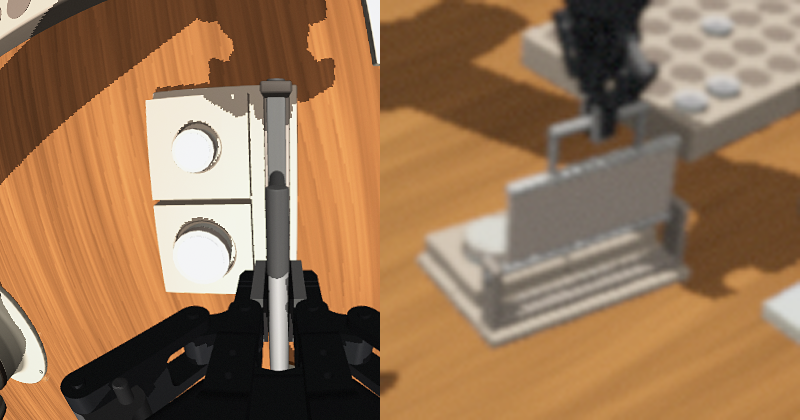

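The bar is upright in the grip: both lean estimates are within 1 mm, under 0.01 rad. Both dishes lie in their wells, at (195,150) and (203,255) in the left picture. Handing in.

```bash
python3 -c "
from workcell import bot, camrig, order
print(order.job_done())"
```

```text
the job is handed in; nothing more can be done
None
```

I handed the job in at about 21 s: both dishes are let go and lying in their own wells, and the gripper holds the flap upright (estimated within 0.01 rad); no verdict came back.

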